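# Seat the chopping blade on the food processor's keyed shaft

## Task

Fit the chopping blade into the food processor: pick it up by its orange grip, lower it over the drive shaft in the bowl, and, pressing lightly, turn it until its keyways drop over the keys of the shaft and the hub sits fully home on the flange; then let go. Feel for the keys and never force the blade down on them or knock it hard against the bowl, and leave the things standing round about where they are.

Things in the scene. Friction and masses are not known exactly. Their poses are not given: they have to be found in the camera images.
- blade: Chopping blade, loose, 0.10 to 0.17 kg: grey upright hub, orange grip on top, two curved steel wings reaching 70 mm from the axis (6 to 9 and 25 to 29 mm up). Origin: centre of the hub's underside, z up. Foot 48 mm across; blind bore 21 mm wide, 49 mm deep. The lowest 16 mm of the bore have four keyways 9 mm wide, along the body's +x, +y, -x, -y.
- blade_grip (a point): Where to grip, on the axis 77 mm above the hub's underside; axes as the blade's. Grip block 40 mm along x, 26 mm along y (pinch its flat faces along y), from 54 to 87 mm up; a 39 mm collar right below it. Over the shaft the hub first rests on the keys, 14 mm above home; within about 4 degrees of the keyways it sinks. A turn of at most 90 degrees finds them.
- food_processor: White food processor, fixed: base 196 (x) x 186 (y) mm with a clear round bowl, grey bowl handle on its -y side, control panel to -x. Origin: under the base, on the bowl's axis; z up. Bowl: inner floor at z = 85 mm, rim at z = 177 mm, inside radius 77 mm (floor) to 81 mm (rim). A steel drive shaft stands in its middle (see shaft_top and seat).
- shaft_top (a point): Upper end of the drive shaft, on its axis, 131 mm above the processor's underside; axes as the processor's. Plain round shaft of 19 mm diameter, narrowing to a 6 mm nose over its last 10 mm. Rigid upright, but it turns about its axis against a stiff drag of about 0.15 N m, so light rubbing does not turn it.
- seat (a point): Centre of the round steel flange (50 mm across) at the shaft's foot, on its top face, z = 89 mm in the processor's frame; axes as the processor's. On it stand two keys, one on either side of the shaft, 6 mm wide, reaching 18 mm from the axis, flat tops 14 mm above the flange. The keys' angle about the axis differs every time and no reading gives it.
- chopping_board: Cream chopping board, 234 x 318 mm, 7 mm thick, fixed; the blade stands on it at the start. Origin: centre of its underside.
- tub_carrot: Clear food tub with shredded carrot, 156 x 190 x 66 mm, loose; origin at the centre of its underside. Bystander.
- processor_lid: The processor's clear round lid, 176 mm across, laid aside, with a feed tube 92 mm high, loose; origin at the centre of its underside. Bystander.
- oil_bottle: Oil bottle with yellow cap, 62 x 63 x 264 mm, loose; origin at the centre of its underside. Bystander.
- blue_mug: Dark blue mug, 89 x 120 x 83 mm, loose; origin at the centre of its underside. Bystander.
- spice_a: Small spice jar with dark cap, 41 mm across, 105 mm high, loose; origin at the centre of its underside. Bystander.

How it is judged:
On the way, in this order (a step that is already met when the one before it is completed fails the run):
1. the blade's hub is threaded upright over the drive shaft, in the bowl (horizontal distance between blade and shaft_top below 0.004 m and angle between blade's own z axis and vertical below 0.1 rad and z of blade in the frame of food_processor below 0.12 m), for 0.1 s.
2. the keyways have dropped over the keys and the hub is home on the flange (horizontal distance between blade and shaft_top below 0.004 m and angle between blade's own z axis and vertical below 0.1 rad and z of blade in the frame of food_processor below 0.092 m), for 0.2 s.
At the end, for the whole second after the job is handed in: The blade stands upright (within 0.10 rad) on the drive shaft, within 4 mm of its axis, its underside no more than 3 mm above the flange (89 mm over the processor's underside), at rest and released (all of step 2 and linear speed of blade below 0.02 m/s and angular speed of blade below 0.1 rad/s); the robot touches nothing.
It fails at once if the blade is pressed or knocked against the processor (bowl, shaft or keys) with more than 35 N (contact force between blade and food_processor above 35 N).
It fails at once if a bystander is shifted by more than 30 mm (distance of any of tub_carrot, processor_lid, oil_bottle, blue_mug, spice_a from where it was at the start of the episode above 0.03 m).
It also fails if it takes over 64 s, if anything falls off the work surface, if the arm or the gripper's body presses on something with over 40 N, if the wrist force passes 120 N, or if a joint passes its speed limit or range.

## Robot

A 6-joint arm with a two-finger parallel gripper is mounted at the origin on a cart in front of the work surface, level with it; the furniture and walls round the work are solid. World frame = base frame: x ahead of the robot, y to its left, z up, the work surface at z = 0. Lengths are in m, angles in rad, forces in N, time in s.
With the tool pointing down it reaches from about 0.425 to 0.95 m from the base axis. Payload 3.5 kg.
Tool frame: the origin (TCP) lies midway between the tips of the shut fingers; the grasp point (between the pads) lies ctrl.grasp_offset behind it (ctrl.grasp_offset is the distance from the TCP to the grasp point, in m); x points along the fingers, y is the direction in which the jaws open and shut, and the axes are right-handed (so a half turn about x gives the same grasp; the last joint's range is limited). The gripper opens to 85 mm and grips with 20 to 120 N. Pads are 22 mm wide; open, the fingers measure 114 mm over their backs; the gripper's body (76 mm by 85 mm) begins 54 mm behind the grasp point. The pads swing forward as they close: fully open they stand 13 mm farther back than shut.
Start: joints at [-1.386, 0.286, 1.577, -0, 1.279, -0.15], TCP at [0.222, -0.637, 0.193] pointing down, gripper open.
Joint ranges: [-2.77, 2.77], [-0.9, 2.22], [0.21, 2.48], [-1.53, 4.67], [0.24, 2.81], [-2.84, 2.84]. Speed limits (rad/s): [2.79, 2.79, 3.14, 3.14, 3.14, 3.14].

## Interface

Orientations are given as a unit quaternion [x, y, z, w].
In Python, from plant import readout, read_camera, sign_off, ctrl gives the robot as it stands.
- The arm moves only by the tool drive_tool, never from a script. Its argument "steps" is a list of rows, each a list of 5 numbers: the shift along the tool's x, y, z in cm, then the turn about the tool's x in degrees, then the opening, from 0 (shut) to 1 (fully open). A call has 1 to 10 rows; each row shifts and turns the commanded pose from where the row before left it, along the tool's axes as they then stand; what a row does not reach is not made up. A row lasts 1/10 s, in which the tool goes at most 50 mm and 8.59 degrees, less where a joint would pass 70% of its speed; a pose out of reach is approached as far as the arm can. A call is refused whole if a number of a shift passes 5 or a number of a turn 8.59, either way. A call with a gripper value outside its range is refused whole. The fingers move at their own pace and stop on an object; "force" is the grip in N (left out, the last holds). Time passes only in rows, so rows that do not move let the fingers close. It gives the time, the measured TCP pose, the force and the opening at its end, in the units of the state.
- readout.get_state(): the state, without advancing time (a new reading comes with each control period).
- read_camera(name): name is "side" or "top"; returns a dict with "frame" (420x560x3 uint8, red, green, blue), "vertical_fov" (degrees; the focal length in pixels is half the picture's height over the tangent of half this angle, whatever the lens; pixels are square), "cx", "cy" (the principal point, pixels), "eye" and "orientation" of the camera in the world. Camera axes: x right, y up, looking along -z (the intrinsics and any distortion apply to the point x, -y, -z); pixel columns grow to the right and rows downward; lengths in m; the calibration is good to about 2 mm. A picture is of the moment at which its call begins. There is no depth.
- sign_off(): hands the job in, once; it reports no verdict.
The state is a dict: "time": time; "qpos": joint angles; "dq": joint speeds; "joint_efforts": joint torques, N m; "eef_pos": TCP position; "tcp_rot": TCP orientation; "contact_force": force on the tool from outside, world axes, zero at the start; "wrist_torque": the same for the moment, N m; "opening": opening from 0.0 (shut) to 1.0 (fully open).
Only numpy, scipy, OpenCV 4.12 (cv2) and the standard library are available. Lean on these libraries where they do the work, as an engineer would, in place of code of your own. Each camera call takes 0.05 s, during which the arm holds its last target. There are 200 camera calls.

## Working session

There is one attempt and no reset: what is moved stays moved. The work goes in short steps, Python scripts to look and compute and a tool call to move; the robot and the scene stay as the last step left them, time stands still between calls to the robot, and variables do not carry over. Pictures are saved under pics/ and viewed, about 8 in all and at most 12, crops included, and the job is handed in when it is done.

Besides the shell and the picture viewer there is one more tool, called after ">>>" by a JSON object that holds its "name" and its "arguments", one argument or row to a line. drive_tool: Moves the arm, as the interface text tells. Its arguments: {"type":"object","properties":{"steps":{"type":"array","items":{"type":"array","items":{"type":"number"}}},"force":{"type":"number"}},"required":["steps"]}

```bash
mkdir -p pics; ls; python3 - <<'E'
from plant import readout, read_camera, ctrl
import cv2
for n in("side","top"):
    c=read_camera(n); cv2.imwrite(f"pics/{n}0.png",c["frame"][:,:,::-1])
    print(n,{k:v for k,v in c.items() if k!="frame"})
print(readout.get_state()); print(ctrl.grasp_offset)
E
```

```text
pics
side {'vertical_fov': 55.363164729532535, 'cx': 277.94142095524217, 'cy': 205.75207642307947, 'eye': array([ 0.50087497, -0.83514193,  0.5715934 ]), 'orientation': array([ 0.51502197, -0.02718326, -0.05625272,  0.85489711])}
top {'vertical_fov': 57.185436712548906, 'cx': 272.4434780043073, 'cy': 210.18035738987757, 'eye': array([0.41457319, 0.07032573, 1.06920796]), 'orientation': array([-0.06382779,  0.0660694 ,  0.70518218, -0.70304975])}
{'time': 0.1, 'qpos': array([-1.38598913e+00,  2.87069312e-01,  1.57801684e+00,  1.66122194e-05,
        1.27861028e+00, -1.49987390e-01]), 'dq': array([ 0.00093234, -0.00152306, -0.00312199,  0.00035543,  0.00131015,
       -0.00057402]), 'joint_efforts': array([ 1.34396614e-03, -4.07294369e+01, -2.93699098e+01, -1.44331939e-04,
        3.38646765e-03,  4.05320364e-06]), 'eef_pos': array([ 0.22170443, -0.63684427,  0.19199821]), 'tcp_rot': array([-0.69721524, -0.11855777,  0.6972299 , -0.1170702 ]), 'contact_force': array([ 0.47495958, -0.48661093, -0.09772271]), 'wrist_torque': array([ 0.02030358,  0.00332156, -0.01611438]), 'opening': 1.0023086709140412}
0.0187
```

View pics/top0.png

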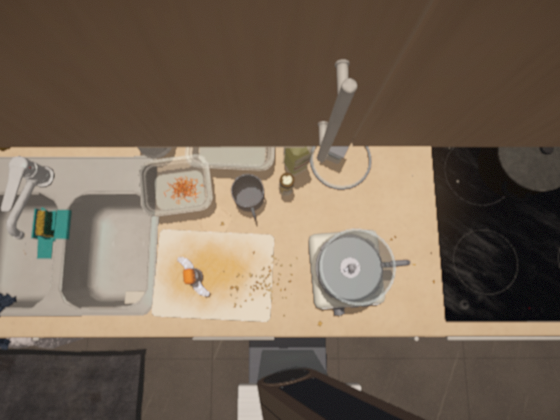

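View pics/side0.png

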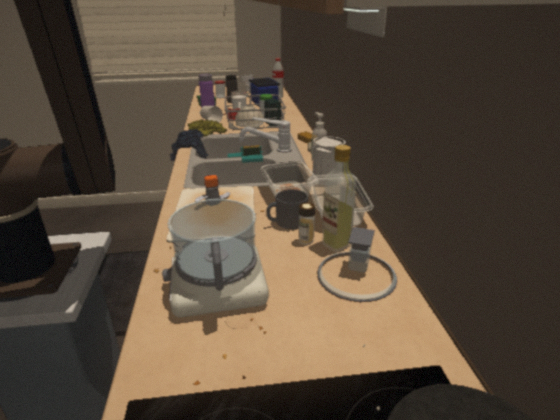

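The top view shows the blade on the board, with its orange grip near (190,277), and the bowl near (351,268). In the side view the grip is near (212,183) and the bowl near (215,245). I'll crop in closer.

```bash
python3 - <<'E'
import cv2,numpy as np
t=cv2.imread("pics/top0.png");s=cv2.imread("pics/side0.png")
def c(i,u,v,w,h,k): return cv2.resize(i[v:v+h,u:u+w],None,fx=k,fy=k,interpolation=cv2.INTER_CUBIC)
a=c(t,165,250,50,50,8);b=c(t,301,220,100,100,4)
d=c(s,150,165,130,150,4)[:,:]
cv2.imwrite("pics/cropt.png",np.hstack([a,b]))
cv2.imwrite("pics/crops.png",d)
E
```

```text
(no output)
```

View pics/cropt.png

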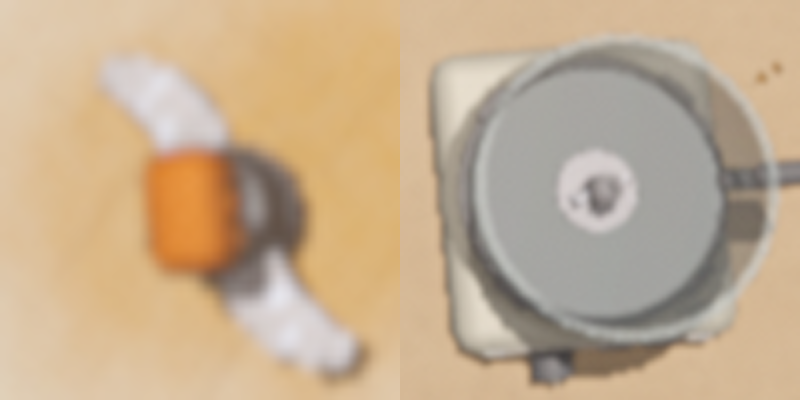

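View pics/crops.png

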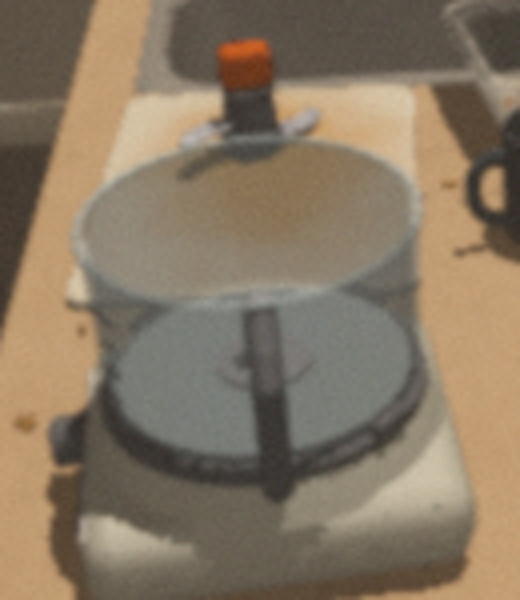

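```bash
cat > h.py <<'E'
from plant import readout, read_camera, ctrl
import numpy as np, cv2
from scipy.spatial.transform import Rotation as R
np.set_printoptions(precision=4,suppress=True)
CAL={"side":dict(fov=55.363164729532535,cx=277.94142095524217,cy=205.75207642307947,eye=[0.50087497,-0.83514193,0.5715934],q=[0.51502197,-0.02718326,-0.05625272,0.85489711]),
"top":dict(fov=57.185436712548906,cx=272.4434780043073,cy=210.18035738987757,eye=[0.41457319,0.07032573,1.06920796],q=[-0.06382779,0.0660694,0.70518218,-0.70304975])}
def on_z(n,u,v,z):
    c=CAL[n];f=210/np.tan(np.radians(c["fov"]/2));e=np.array(c["eye"])
    d=R.from_quat(c["q"]).apply([(u-c["cx"])/f,-(v-c["cy"])/f,-1]); return e+d*(z-e[2])/d[2]
def proj(n,p):
    c=CAL[n];f=210/np.tan(np.radians(c["fov"]/2))
    q=R.from_quat(c["q"]).inv().apply(np.array(p)-c["eye"]); return np.array([c["cx"]-f*q[0]/q[2],c["cy"]+f*q[1]/q[2]])
E
python3 - <<'E'
from h import *
t=cv2.imread("pics/top0.png");s=cv2.imread("pics/side0.png")
for n,i,z in(("top",t,.094),("side",s,None)):
    h=cv2.cvtColor(i,cv2.COLOR_BGR2HSV)
    if n=="top":
        m=((h[...,0]<16)&(h[...,1]>170)&(h[...,2]>140)).astype(np.uint8); m[:260]=0;m[300:]=0;m[:,:175]=0;m[:,210:]=0
    else:
        m=((h[...,0]<14)&(h[...,1]>150)&(h[...,2]>80)).astype(np.uint8); m[:165]=0;m[195:]=0;m[:,:195]=0;m[:,230:]=0
    ys,xs=np.nonzero(m);p=np.c_[xs,ys].astype(np.float32)
    print(n,len(p),cv2.minAreaRect(p),p.mean(0),p.min(0),p.max(0))
    if n=="top":
        g=on_z(n,*cv2.minAreaRect(p)[0],z);print("grip",g,on_z(n,*p.mean(0),z),"side pred of top-face centre",proj("side",g))
        b=cv2.boxPoints(cv2.minAreaRect(p));print(np.array([on_z(n,*q,z) for q in b]))
k=lambda x,y:((x-400+.5)/4-.5+301,(y+.5)/4-.5+220)
print("flange",on_z("top",*k(597,191),.089),"shaft top",on_z("top",*k(603,193),.131))
q=[on_z("top",*k(x,y),.177) for x,y in((447,190),(775,190),(610,35),(610,342))]
print("rim",np.array(q))
ft=on_z("top",*k(597,191),.089);print(proj("side",ft),"crop",(proj("side",ft)-[150,165])*4)
# ruler: board corners
for u,v in((162,230),(274,236),(271,321),(152,317)): print("board",on_z("top",u,v,.007))
E
```

```text
top 121 ((188.5, 276.0), (12.0, 9.0), 90.0) [188.3884 276.0165] [184. 270.] [193. 282.]
grip [0.4296 0.2768 0.094 ] [0.4296 0.2771 0.094 ] side pred of top-face centre [209.6662 176.1456]
[[0.4445 0.2886 0.094 ]
 [0.4444 0.2661 0.094 ]
 [0.4149 0.2651 0.094 ]
 [0.415  0.2874 0.094 ]]
side 137 ((211.0, 180.5), (11.0, 12.0), 90.0) [210.8321 180.4161] [205. 175.] [217. 186.]
flange [ 0.4498 -0.1277  0.089 ] shaft top [ 0.4471 -0.1228  0.131 ]
rim [[ 0.4475 -0.0239  0.177 ]
 [ 0.4469 -0.2121  0.177 ]
 [ 0.5368 -0.1212  0.177 ]
 [ 0.3624 -0.1139  0.177 ]]
[214.6767 254.4067] crop [258.7067 357.6267]
board [0.5571 0.3733 0.007 ]
board [0.5395 0.0625 0.007 ]
board [0.3122 0.0714 0.007 ]
board [0.3236 0.3885 0.007 ]
```

```bash
cat >> h.py <<'E'
def st():
    s=readout.get_state(); M=R.from_quat(s["tcp_rot"]).as_matrix()
    print("t",round(s["time"],2),"p",s["eef_pos"],"F",s["contact_force"],"T",s["wrist_torque"],"op",round(s["opening"],3),"ydir",M[:,1],"yaw_y",round(np.degrees(np.arctan2(M[1,1],M[0,1])),2),"q",s["qpos"]); return s,M
def to(w):
    s,M=st(); print("tool shift cm to",w,100*M.T@(np.array(w)-s["eef_pos"]))
E
python3 - <<'E'
from h import *
s,M=st();print(M)
k=lambda x,y:((x+.5)/8-.5+165,(y+.5)/8-.5+250)
a=on_z("top",*k(147,165),.094);b=on_z("top",*k(155,262),.094);d=a-b;print("block x-axis yaw",np.degrees(np.arctan2(d[1],d[0])))
print("bottle cap",on_z("top",297,155,.26),on_z("top",287,178,.105),"mug",on_z("top",248,190,.08))
to([.48,-.2,.35])
E
```

```text
t 0.1 p [ 0.2217 -0.6368  0.192 ] F [ 0.475  -0.4866 -0.0977] T [ 0.0203  0.0033 -0.0161] op 1.002 ydir [ 0.3286 -0.9445 -0.0021] yaw_y -70.82 q [-1.386   0.2871  1.578   0.      1.2786 -0.15  ]
[[-0.0004  0.3286 -0.9445]
 [ 0.0021 -0.9445 -0.3286]
 [-1.     -0.0021 -0.0003]]
block x-axis yaw 6.98410836313966
bottle cap [0.6882 0.0132 0.26  ] [0.6785 0.029  0.105 ] mug [0.6529 0.1311 0.08  ]
t 0.1 p [ 0.2217 -0.6368  0.192 ] F [ 0.475  -0.4866 -0.0977] T [ 0.0203  0.0033 -0.0161] op 1.002 ydir [ 0.3286 -0.9445 -0.0021] yaw_y -70.82 q [-1.386   0.2871  1.578   0.      1.2786 -0.15  ]
tool shift cm to [0.48, -0.2, 0.35] [-15.7193 -32.805  -38.7541]
```

>>> {"name": "drive_tool", "arguments": {
  "steps": [
    [-4,0,0,3.3,1],
    [-4,0,0,3.3,1],
    [-4,0,0,3.3,1],
    [-4,0,0,3.3,1],
    [0,-3.5,-2.9,0,1],
    [0,-3.5,-2.9,0,1],
    [0,-3.5,-2.9,0,1],
    [0,-3.5,-2.9,0,1],
    [0,-3.5,-2.9,0,1],
    [0,-3.5,-2.9,0,1]
  ]
}}

```text
time: 1.1
eef_pos: [0.3736, -0.4086, 0.3526]
tcp_rot: [-0.706, -0.037, 0.706, -0.037]
contact_force: [-0.5, -0.0, -0.3]
opening: 0.998
```

>>> {"name": "drive_tool", "arguments": {
  "steps": [
    [0,-3.5,-2.9,0,1],
    [0,-3.5,-2.9,0,1],
    [0,-3.5,-2.9,0,1],
    [0,-4,0,0,1],
    [0,-4,0,0,1],
    [0,-4,0,0,1],
    [0,-4,0,0,1],
    [0,-4,0,0,1],
    [0,-4,0,0,1],
    [0,0,0,0,1]
  ]
}}

```text
time: 2.1
eef_pos: [0.4229, -0.0547, 0.3534]
tcp_rot: [0.706, 0.039, -0.706, 0.039]
contact_force: [-0.2, -0.8, 0.4]
opening: 0.999
```

```bash
python3 -c "
from h import *
to([.431,.277,.13])"
```

```text
t 2.1 p [ 0.4229 -0.0547  0.3534] F [-0.1967 -0.8088  0.4396] T [-0.007   0.0116  0.0318] op 0.999 ydir [ 0.1098 -0.994  -0.001 ] yaw_y -83.7 q [-0.3685 -0.3662  1.924   0.0013  1.5835  1.0923]
tool shift cm to [0.431, 0.277, 0.13] [ 22.3751 -32.8602  -4.4308]
```

>>> {"name": "drive_tool", "arguments": {
  "steps": [
    [0,-3.3,-0.44,0,1],
    [0,-3.3,-0.44,0,1],
    [0,-3.3,-0.44,0,1],
    [0,-3.3,-0.44,0,1],
    [0,-3.3,-0.44,0,1],
    [0,-3.3,-0.44,0,1],
    [0,-3.3,-0.44,0,1],
    [0,-3.3,-0.44,0,1],
    [0,-3.3,-0.44,0,1],
    [0,-3.2,-0.44,0,1]
  ]
}}

```text
time: 3.1
eef_pos: [0.4333, 0.2743, 0.3526]
tcp_rot: [-0.706, -0.037, 0.706, -0.037]
contact_force: [0.6, -0.3, -0.0]
opening: 1.001
```

>>> {"name": "drive_tool", "arguments": {
  "steps": [
    [4,0,0,0,1],
    [4,0,0,0,1],
    [4,0,0,0,1],
    [4,0,0,0,1],
    [4,0,0,0,1],
    [0,0,0,0,1]
  ]
}}

```text
time: 3.7
eef_pos: [0.4287, 0.271, 0.1461]
tcp_rot: [-0.701, -0.035, 0.711, -0.038]
contact_force: [-0.3, 0.1, -1.8]
opening: 1.002
```

```bash
python3 - <<'E'
from h import *
to([.431,.277,.066])
a=read_camera("top")["frame"][:,:,::-1];b=read_camera("side")["frame"][:,:,::-1]
z=lambda i,u,v:cv2.resize(i[v:v+65,u:u+65],None,fx=6,fy=6,interpolation=cv2.INTER_CUBIC)
cv2.imwrite("pics/g1.png",np.hstack([z(a,155,240),z(b,178,140)]))
E
```

```text
t 3.7 p [0.4287 0.271  0.1461] F [-0.3249  0.0949 -1.8369] T [ 0.0216  0.0167 -0.0333] op 1.002 ydir [ 0.1035 -0.9946  0.0039] yaw_y -84.06 q [ 0.3636 -0.0327  2.0183 -0.0003  1.1702  1.8309]
tool shift cm to [0.431, 0.277, 0.066] [ 8.0063 -0.6017 -0.3997]
```

View pics/g1.png

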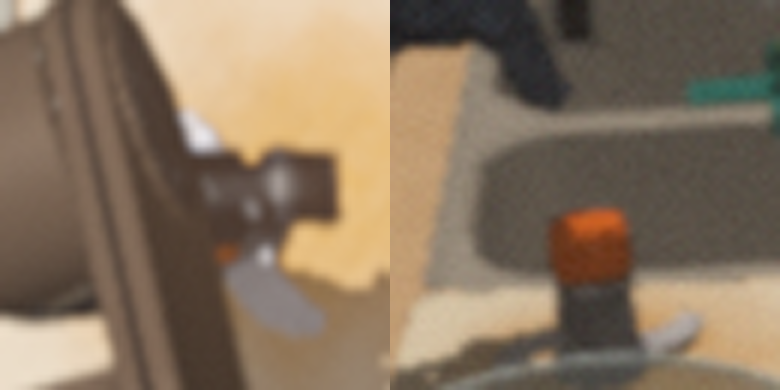

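```bash
python3 - <<'E'
from h import *
for y in(-.043,0,.043): print(proj("side",[.4287-.1*y,.271+y,.159]))
for x in(.43,.435,.44): print(x,proj("side",[x,.277,.078]))
b=cv2.imread("pics/g1.png")
E
```

```text
[208.3104 161.6737]
[207.2299 156.3012]
[206.217  151.2644]
0.43 [210.2748 181.0151]
0.435 [211.959  180.9122]
0.44 [213.6418 180.8093]
```

>>> {"name": "drive_tool", "arguments": {
  "steps": [
    [1.5,-0.3,-0.3,0,1],
    [1.5,-0.3,-0.2,0,1],
    [0,0,0,0,1]
  ]
}}

```text
time: 4.1
eef_pos: [0.4366, 0.2799, 0.1215]
tcp_rot: [-0.705, -0.037, 0.707, -0.037]
contact_force: [-1.0, -0.3, 0.6]
opening: 1.003
```

```bash
python3 - <<'E'
from h import *
to([.431,.277,.066])
b=read_camera("side")["frame"][:,:,::-1]
cv2.imwrite("pics/g2.png",cv2.resize(b[100:200,150:270],None,fx=6,fy=6,interpolation=cv2.INTER_CUBIC))
E
```

```text
t 4.1 p [0.4366 0.2799 0.1215] F [-1.0475 -0.2966  0.6104] T [-0.0506  0.0075 -0.0115] op 1.003 ydir [ 0.1045 -0.9945  0.0007] yaw_y -84.0 q [0.3742 0.0149 2.0193 0.     1.1103 1.8403]
tool shift cm to [0.431, 0.277, 0.066] [5.5536 0.2223 0.5697]
```

View pics/g2.png

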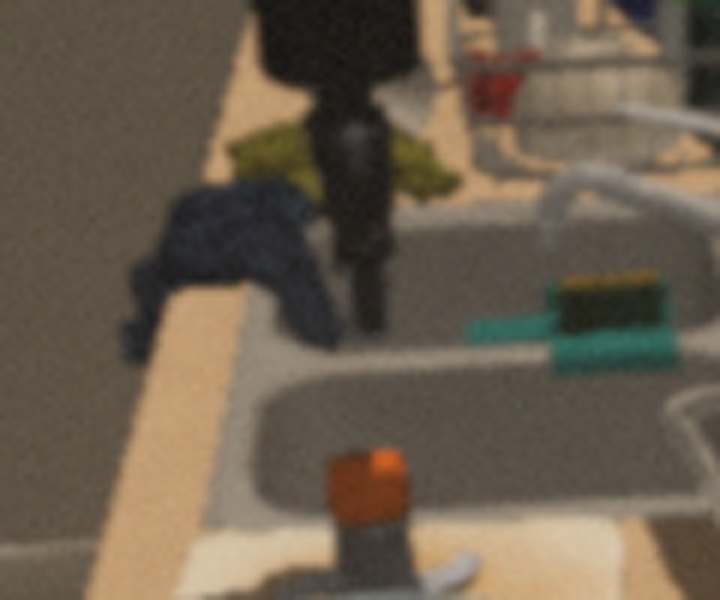

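>>> {"name": "drive_tool", "arguments": {
  "steps": [
    [1,0.1,0.2,0,1],
    [1,0.1,0.2,0,1],
    [1,0,0,0,1],
    [1,0,0,0,1],
    [1,0,0,0,1],
    [0,0,0,0,1],
    [0,0,0,0,1]
  ]
}}

```text
time: 4.85
eef_pos: [0.4335, 0.2775, 0.0729]
tcp_rot: [-0.706, -0.037, 0.706, -0.037]
contact_force: [-0.3, -0.3, 0.9]
opening: 1.0
```

```bash
python3 - <<'E'
from h import *
to([.432,.277,.066])
print(proj("side",[.441,.237,.1345]),proj("side",[.4366,.2799,.1215]))
b=read_camera("side")["frame"][:,:,::-1];a=read_camera("top")["frame"][:,:,::-1]
cv2.imwrite("pics/g3.png",np.hstack([cv2.resize(i[v:v+75,u:u+65],None,fx=6,fy=6,interpolation=cv2.INTER_CUBIC) for i,u,v in((b,178,125),(a,155,240))]))
E
```

```text
t 4.85 p [0.4335 0.2775 0.0729] F [-0.3198 -0.2762  0.9057] T [-0.0377  0.0411  0.0074] op 1.0 ydir [ 0.1042 -0.9946  0.0002] yaw_y -84.02 q [0.3721 0.0702 2.0614 0.     1.0107 1.8385]
tool shift cm to [0.432, 0.277, 0.066] [0.6882 0.0349 0.1541]
[212.0404 168.4064] [211.2209 167.0366]
```

View pics/g3.png

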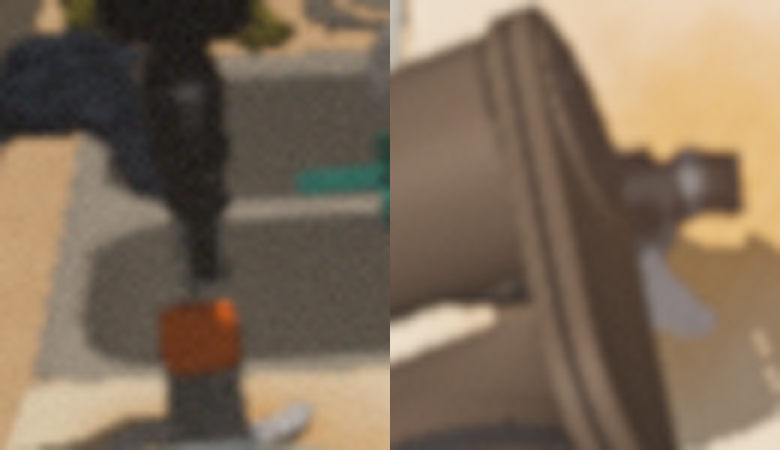

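>>> {"name": "drive_tool", "arguments": {
  "steps": [
    [0.7,0,0.15,0,1],
    [0,0,0,0,0.6],
    [0,0,0,0,0.6],
    [0,0,0,0,0.25],
    [0,0,0,0,0.2],
    [0,0,0,0,0.2],
    [0,0,0,0,0.2],
    [0,0,0,0,0.2]
  ],
  "force": 30
}}

```text
time: 5.75
eef_pos: [0.4321, 0.2774, 0.0663]
tcp_rot: [0.706, 0.037, -0.706, 0.037]
contact_force: [-0.4, -1.1, 0.4]
opening: 0.201
```

```bash
python3 -c "
from h import *
st()"
```

```text
t 5.75 p [0.4321 0.2774 0.0663] F [-0.3511 -1.0871  0.4228] T [-0.0139 -0.0035  0.0121] op 0.201 ydir [ 0.1042 -0.9946 -0.0001] yaw_y -84.02 q [0.3729 0.0769 2.0682 0.     0.9964 1.8393]
```

>>> {"name": "drive_tool", "arguments": {
  "steps": [
    [0,0,0,0,0.1],
    [0,0,0,0,0],
    [0,0,0,0,0],
    [0,0,0,0,0]
  ],
  "force": 30
}}

```text
time: 6.15
eef_pos: [0.4321, 0.2774, 0.0662]
tcp_rot: [-0.706, -0.037, 0.706, -0.037]
contact_force: [-0.7, -0.1, 0.0]
opening: 0.002
```

```bash
python3 - <<'E'
from h import *
st()
b=read_camera("side")["frame"][:,:,::-1]
cv2.imwrite("pics/g4.png",cv2.resize(b[100:220,150:270],None,fx=5,fy=5,interpolation=cv2.INTER_CUBIC))
E
```

```text
t 6.15 p [0.4321 0.2774 0.0662] F [-0.6973 -0.1427  0.0196] T [ 0.0117  0.0368 -0.0081] op 0.002 ydir [ 0.1042 -0.9946  0.    ] yaw_y -84.02 q [ 0.3729  0.0769  2.0683 -0.      0.9964  1.8393]
```

View pics/g4.png

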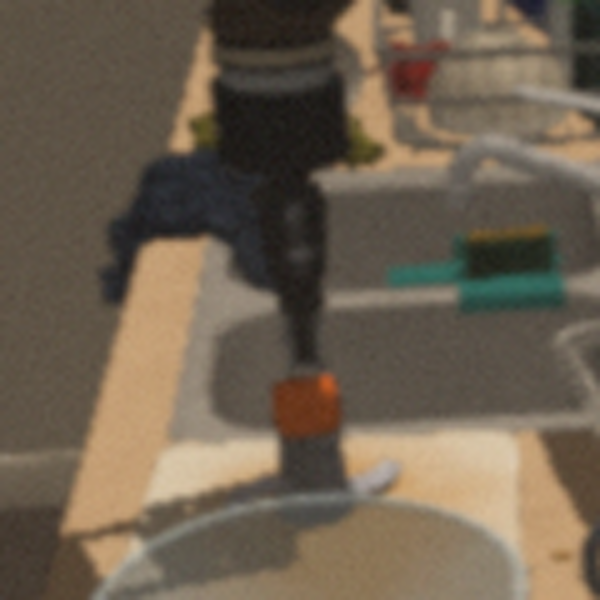

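>>> {"name": "drive_tool", "arguments": {
  "steps": [
    [0.2,0,0,0,0],
    [0.2,0,0,0,0],
    [0,0,0,0,0]
  ]
}}

```text
time: 6.5
eef_pos: [0.4318, 0.2773, 0.0617]
tcp_rot: [-0.706, -0.037, 0.706, -0.037]
contact_force: [-1.0, 0.1, -0.8]
opening: 0.001
```

```bash
python3 - <<'E'
from h import *
st()
print("near finger edge",on_z("top",211.7,271.5,.2),on_z("top",211.7,271.5,.15),"exp",.271-.057, on_z("top",213.3,270,.1),on_z("top",213.3,270,.15),"exp",.2775-.057)
for z in(.066,.08,.09,.1,.11):print(z,proj("side",[.432,.277,z]))
E
```

```text
t 6.5 p [0.4318 0.2773 0.0617] F [-1.0479  0.1306 -0.8184] T [-0.0098 -0.02   -0.0166] op 0.001 ydir [ 0.1042 -0.9946  0.0002] yaw_y -84.02 q [0.3729 0.0835 2.0708 0.     0.9882 1.8393]
near finger edge [0.4377 0.2031 0.2   ] [0.4391 0.2107 0.15  ] exp 0.21400000000000002 [0.4441 0.2145 0.1   ] [0.4425 0.207  0.15  ] exp 0.22050000000000003
0.066 [211.3065 184.6109]
0.08 [210.8887 180.3645]
0.09 [210.5874 177.3028]
0.1 [210.2838 174.217 ]
0.11 [209.9778 171.1069]
```

>>> {"name": "drive_tool", "arguments": {
  "steps": [
    [0.2,0,0,0,0],
    [0.2,0,0,0,0],
    [0,0,0,0,0]
  ]
}}

```text
time: 6.8
eef_pos: [0.4318, 0.2773, 0.0578]
tcp_rot: [-0.706, -0.037, 0.706, -0.037]
contact_force: [-0.0, -0.0, 0.1]
opening: 0.001
```

>>> {"name": "drive_tool", "arguments": {
  "steps": [
    [0.2,0,0,0,0],
    [0.1,0,0,0,0],
    [0,0,0,0,0]
  ]
}}

```text
time: 7.1
eef_pos: [0.4325, 0.2775, 0.056]
tcp_rot: [0.706, 0.037, -0.706, 0.037]
contact_force: [-1.6, -1.2, 4.0]
opening: 0.002
```

```bash
python3 - <<'E'
from h import *
st()
b=read_camera("side")["frame"][:,:,::-1]
o=cv2.imread("pics/side0.png")
z=lambda i:cv2.resize(i[150:210,185:240],None,fx=7,fy=7,interpolation=cv2.INTER_CUBIC)
cv2.imwrite("pics/g5.png",np.hstack([z(o),z(b)]))
E
```

```text
t 7.1 p [0.4325 0.2775 0.056 ] F [-1.6084 -1.1919  4.0473] T [-0.0924  0.254   0.0042] op 0.002 ydir [ 0.1043 -0.9945 -0.    ] yaw_y -84.01 q [ 0.373   0.0931  2.0727 -0.0001  0.9753  1.8393]
```

View pics/g5.png

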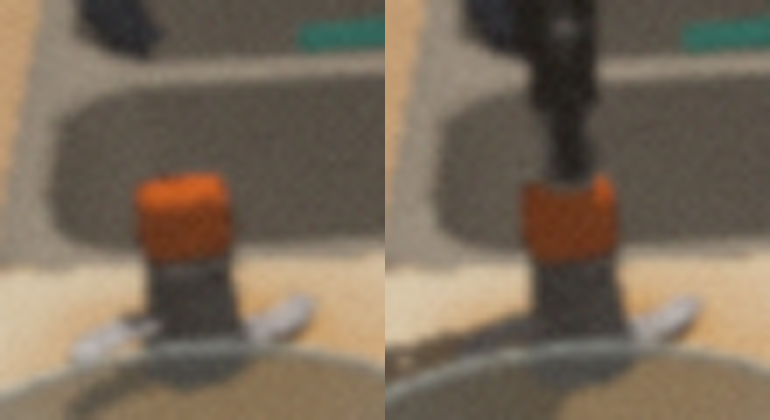

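>>> {"name": "drive_tool", "arguments": {
  "steps": [
    [-2,0,0,0,0],
    [0,0,0,0,0.5],
    [0,0,0,0,1],
    [0,0,0,0,1],
    [0,0,0,0,1],
    [0,0,0,0,1],
    [0,0,0,0,1],
    [1.5,0,0,0,1],
    [1,0,0,0,1],
    [0,0,0,0,1]
  ]
}}

```text
time: 8.15
eef_pos: [0.4305, 0.2768, 0.0483]
tcp_rot: [-0.705, -0.036, 0.708, -0.037]
contact_force: [-0.9, -0.9, 0.4]
opening: 1.003
```

>>> {"name": "drive_tool", "arguments": {
  "steps": [
    [1,0,0,0,1],
    [1,0,0,0,1],
    [0.3,0,0,0,1],
    [0,0,0,0,1]
  ]
}}

```text
time: 8.55
eef_pos: [0.4315, 0.2772, 0.0264]
tcp_rot: [-0.706, -0.037, 0.707, -0.037]
contact_force: [0.2, -0.7, 0.5]
opening: 0.999
```

>>> {"name": "drive_tool", "arguments": {
  "steps": [
    [0,0,0,0,0.7],
    [0,0,0,0,0.5],
    [0,0,0,0,0.4],
    [0,0,0,0,0.3],
    [0,0,0,0,0.2],
    [0,0,0,0,0.1],
    [0,0,0,0,0],
    [0,0,0,0,0],
    [0,0,0,0,0]
  ],
  "force": 30
}}

```text
time: 9.45
eef_pos: [0.4324, 0.2776, 0.0275]
tcp_rot: [0.706, 0.037, -0.706, 0.037]
contact_force: [0.0, 0.5, 1.3]
opening: 0.302
```

```bash
python3 -c "
from h import *
st()"
```

```text
t 9.45 p [0.4324 0.2776 0.0275] F [0.0095 0.4973 1.3359] T [ 0.1667 -0.0014 -0.0359] op 0.302 ydir [ 0.1042 -0.9946 -0.0003] yaw_y -84.02 q [0.373  0.1389 2.0847 0.0002 0.9173 1.8393]
```

>>> {"name": "drive_tool", "arguments": {
  "steps": [
    [0,0,0,0,0],
    [-0.5,0,0,0,0],
    [-2,0,0,0,0],
    [-4,0,0,0,0],
    [-4,0,0,0,0],
    [-4,0,0,0,0],
    [-4,0,0,0,0],
    [-3,0,0,0,0],
    [0,0,0,0,0]
  ],
  "force": 60
}}

```text
time: 10.35
eef_pos: [0.4344, 0.2781, 0.2476]
tcp_rot: [0.709, 0.038, -0.703, 0.036]
contact_force: [1.0, 0.2, 0.0]
opening: 0.296
```

>>> {"name": "drive_tool", "arguments": {
  "steps": [
    [0,2,0,0,0],
    [0,4,0,0,0],
    [0,4,0,0,0],
    [0,4,0,0,0],
    [0,4,0,0,0],
    [0,4,0,0,0],
    [0,4,0.3,0,0],
    [0,4,0.4,0,0],
    [0,4,0.6,0,0],
    [0,4,0.6,0,0]
  ]
}}

```text
time: 11.35
eef_pos: [0.4512, -0.1037, 0.2396]
tcp_rot: [-0.705, -0.037, 0.707, -0.036]
contact_force: [-0.3, -0.8, -1.8]
opening: 0.295
```

>>> {"name": "drive_tool", "arguments": {
  "steps": [
    [0,2,0.4,0,0],
    [0,0.5,0,0,0],
    [0,0,0,0,0],
    [0,0,0,0,0]
  ]
}}

```text
time: 11.75
eef_pos: [0.451, -0.1268, 0.241]
tcp_rot: [-0.706, -0.038, 0.707, -0.037]
contact_force: [-0.2, -0.3, -2.2]
opening: 0.294
```

```bash
python3 - <<'E'
from h import *
to([.4515,-.127,.24])
b=read_camera("side")["frame"][:,:,::-1];a=read_camera("top")["frame"][:,:,::-1]
cv2.imwrite("pics/p1s.png",b);cv2.imwrite("pics/p1t.png",a)
cv2.imwrite("pics/p1.png",np.hstack([cv2.resize(i[v:v+130,u:u+100],None,fx=4,fy=4,interpolation=cv2.INTER_CUBIC) for i,u,v in((b,165,155),(a,301,205))]))
E
```

```text
t 11.75 p [ 0.451  -0.1268  0.241 ] F [-0.2452 -0.2697 -2.2051] T [-0.0119 -0.0074  0.0136] op 0.294 ydir [ 0.1049 -0.9945 -0.0016] yaw_y -83.98 q [-0.4914 -0.2192  2.0086  0.0004  1.3545  0.9743]
tool shift cm to [0.4515, -0.127, 0.24] [ 0.1038  0.0287 -0.0497]
```

View pics/p1.png

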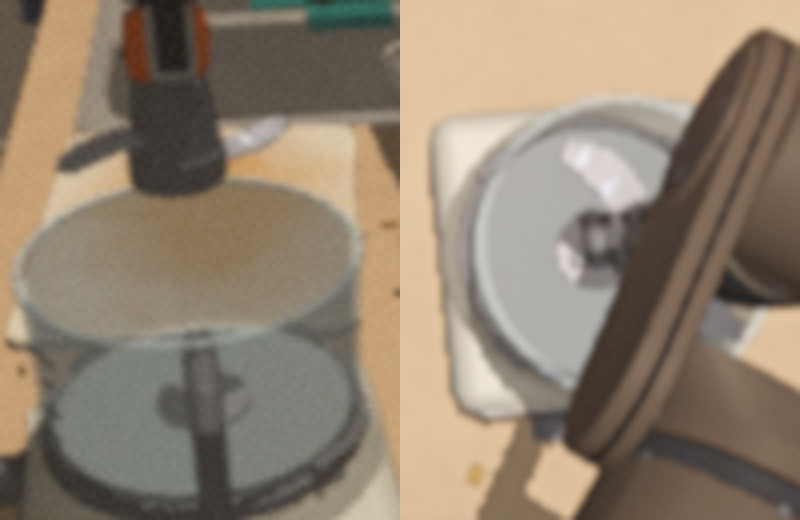

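```bash
python3 - <<'E'
from h import *
for x,y,z in((.451,-.1268,.2205),(.446,-.1268,.2205),(.451,-.1218,.2205),(.451,-.1268,.2105)): print(x,y,z,proj("side",[x,y,z]))
print("wing tip z .247 top px",proj("top",[.451,-.1268,.2305]))
s=cv2.imread("pics/p1s.png");t=cv2.imread("pics/p1t.png");s0=cv2.imread("pics/side0.png");t0=cv2.imread("pics/top0.png")
z=lambda i,u,v,w,h,k:cv2.resize(i[v:v+h,u:u+w],None,fx=k,fy=k,interpolation=cv2.INTER_CUBIC)
cv2.imwrite("pics/p2.png",np.vstack([np.hstack([z(s,185,170,50,36,8),z(t,330,245,50,36,8)]),np.hstack([z(s0,190,236,50,36,8),z(t0,330,250,50,36,8)])]))
E
```

```text
0.451 -0.1268 0.2205 [209.529  198.3447]
0.446 -0.1268 0.2205 [206.9378 198.5147]
0.451 -0.1218 0.2205 [209.5948 197.2053]
0.451 -0.1268 0.2105 [209.9951 202.8927]
wing tip z .247 top px [362.5655 264.4042]
```

View pics/p2.png

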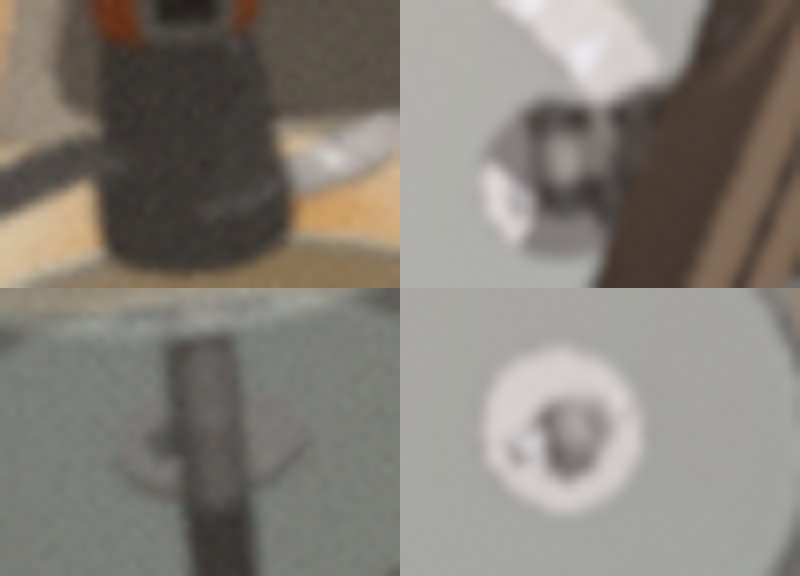

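>>> {"name": "drive_tool", "arguments": {
  "steps": [
    [1,0.14,-0.19,0,0],
    [2,0,0,0,0],
    [2,0,0,0,0],
    [2,0,0,0,0],
    [1,0,0,0,0],
    [0,0,0,0,0],
    [0,0,0,0,0]
  ]
}}

```text
time: 12.55
eef_pos: [0.4539, -0.1289, 0.1627]
tcp_rot: [0.706, 0.037, -0.706, 0.037]
contact_force: [0.2, -0.6, -1.1]
opening: 0.292
```

```bash
python3 -c "
from h import *
to([.453,-.128,.1515])"
```

```text
t 12.55 p [ 0.4539 -0.1289  0.1627] F [ 0.2082 -0.5572 -1.1365] T [-0.0032 -0.0185 -0.0003] op 0.292 ydir [ 0.1047 -0.9945  0.0004] yaw_y -83.99 q [-0.4923 -0.1464  2.0915  0.      1.1958  0.9736]
tool shift cm to [0.453, -0.128, 0.1515] [ 1.1166 -0.0995  0.0783]
```

>>> {"name": "drive_tool", "arguments": {
  "steps": [
    [0.4,-0.05,0.04,0,0],
    [0.4,0,0,0,0],
    [0.3,0,0,0,0],
    [0.2,0,0,0,0],
    [0,0,0,0,0]
  ]
}}

```text
time: 13.05
eef_pos: [0.4528, -0.1284, 0.1489]
tcp_rot: [-0.706, -0.037, 0.706, -0.037]
contact_force: [-0.1, 0.4, -1.8]
opening: 0.292
```

>>> {"name": "drive_tool", "arguments": {
  "steps": [
    [0.2,0,0,0,0],
    [0.2,0,0,0,0],
    [0,0,0,0,0]
  ]
}}

```text
time: 13.35
eef_pos: [0.4528, -0.1284, 0.1449]
tcp_rot: [-0.706, -0.037, 0.706, -0.037]
contact_force: [0.4, -0.9, -0.8]
opening: 0.296
```

```bash
python3 -c "
from h import *
to([.453,-.128,.1235])"
```

```text
t 13.35 p [ 0.4528 -0.1284  0.1449] F [ 0.431  -0.9077 -0.7899] T [ 0.0196 -0.0019  0.0197] op 0.296 ydir [ 0.1042 -0.9946 -0.0004] yaw_y -84.02 q [-0.4924 -0.1285  2.1098 -0.      1.1609  0.974 ]
tool shift cm to [0.453, -0.128, 0.1235] [ 2.1379 -0.0418 -0.0225]
```

No side force yet. I'll keep lowering in small steps.

>>> {"name": "drive_tool", "arguments": {
  "steps": [
    [0.2,0,0,0,0],
    [0.2,0,0,0,0],
    [0,0,0,0,0]
  ]
}}

```text
time: 13.65
eef_pos: [0.4527, -0.1281, 0.1409]
tcp_rot: [-0.706, -0.037, 0.706, -0.036]
contact_force: [-1.3, 2.1, -1.5]
opening: 0.297
```

>>> {"name": "drive_tool", "arguments": {
  "steps": [
    [0.2,0,0,0,0],
    [0.2,0,0,0,0],
    [0,0,0,0,0]
  ]
}}

```text
time: 13.95
eef_pos: [0.4526, -0.1279, 0.1366]
tcp_rot: [-0.706, -0.037, 0.707, -0.036]
contact_force: [-2.3, 3.0, -0.4]
opening: 0.295
```

>>> {"name": "drive_tool", "arguments": {
  "steps": [
    [0.2,0,0,0,0],
    [0.2,0,0,0,0],
    [0,0,0,0,0]
  ]
}}

```text
time: 14.25
eef_pos: [0.4527, -0.128, 0.1328]
tcp_rot: [-0.706, -0.037, 0.706, -0.036]
contact_force: [-1.7, 3.6, 0.5]
opening: 0.293
```

```bash
python3 -c "
from h import *
to([.453,-.128,.1235])"
```

```text
t 14.25 p [ 0.4527 -0.128   0.1328] F [-1.7146  3.6385  0.5279] T [ 0.979   0.53   -0.0111] op 0.293 ydir [ 0.1041 -0.9946 -0.0015] yaw_y -84.02 q [-0.4922 -0.1143  2.1206  0.0008  1.1368  0.974 ]
tool shift cm to [0.453, -0.128, 0.1235] [ 0.9295  0.0073 -0.0337]
```

>>> {"name": "drive_tool", "arguments": {
  "steps": [
    [0.2,-0.1,0.04,0,0],
    [0.2,0,0,0,0],
    [0.2,0,0,0,0],
    [0,0,0,0,0]
  ]
}}

```text
time: 14.65
eef_pos: [0.4525, -0.1277, 0.1267]
tcp_rot: [0.706, 0.037, -0.706, 0.037]
contact_force: [-0.8, 2.5, -1.6]
opening: 0.293
```

>>> {"name": "drive_tool", "arguments": {
  "steps": [
    [0.1,0,0,0,0],
    [0.1,0,0,0,0],
    [0,0,0,0,0]
  ]
}}

```text
time: 14.95
eef_pos: [0.4526, -0.1276, 0.1252]
tcp_rot: [0.706, 0.037, -0.706, 0.037]
contact_force: [-1.2, 2.6, 0.2]
opening: 0.294
```

>>> {"name": "drive_tool", "arguments": {
  "steps": [
    [0.1,0,0,0,0],
    [0.1,0,0,0,0],
    [0,0,0,0,0]
  ]
}}

```text
time: 15.25
eef_pos: [0.4527, -0.1275, 0.1234]
tcp_rot: [0.706, 0.037, -0.706, 0.037]
contact_force: [-2.1, 3.9, 2.7]
opening: 0.292
```

```bash
python3 -c "
from h import *
to([.453,-.128,.1235])"
```

```text
t 15.25 p [ 0.4527 -0.1275  0.1234] F [-2.1116  3.9008  2.6971] T [ 0.8265  0.3513 -0.0222] op 0.292 ydir [ 0.1042 -0.9946 -0.0001] yaw_y -84.02 q [-0.4909 -0.1039  2.1297  0.0003  1.1155  0.9753]
tool shift cm to [0.453, -0.128, 0.1235] [-0.0076  0.0526 -0.0237]
```

>>> {"name": "drive_tool", "arguments": {
  "steps": [
    [0.1,-0.06,0.04,0,0],
    [0,0,0,0,0],
    [0,0,0,0,0]
  ]
}}

```text
time: 15.55
eef_pos: [0.4527, -0.1274, 0.1233]
tcp_rot: [0.707, 0.037, -0.706, 0.037]
contact_force: [-2.1, 3.4, 4.8]
opening: 0.296
```

```bash
python3 -c "
from h import *
st()"
```

```text
t 15.55 p [ 0.4527 -0.1274  0.1233] F [-2.1092  3.4357  4.8405] T [ 0.7257  0.4999 -0.0074] op 0.296 ydir [ 0.1044 -0.9945  0.0013] yaw_y -84.01 q [-0.4904 -0.1047  2.1307 -0.0003  1.1136  0.9759]
```

>>> {"name": "drive_tool", "arguments": {
  "steps": [
    [0.05,0,0,-2,0],
    [0,0,0,-2,0],
    [0,0,0,-2,0],
    [0,0,0,-2,0]
  ]
}}

```text
time: 15.95
eef_pos: [0.4533, -0.1266, 0.1229]
tcp_rot: [0.703, 0.086, -0.701, 0.086]
contact_force: [-1.2, 4.6, 5.2]
opening: 0.291
```

>>> {"name": "drive_tool", "arguments": {
  "steps": [
    [0,0,0,-2,0],
    [0,0,0,-2,0],
    [0,0,0,0,0]
  ]
}}

```text
time: 16.25
eef_pos: [0.4525, -0.127, 0.1216]
tcp_rot: [0.699, 0.11, -0.698, 0.111]
contact_force: [-0.8, 3.6, -0.5]
opening: 0.295
```

```bash
python3 -c "
from h import *
st()"
```

```text
t 16.25 p [ 0.4525 -0.127   0.1216] F [-0.7712  3.5775 -0.4617] T [ 0.7738 -0.0299 -0.0167] op 0.295 ydir [ 0.3086 -0.9512  0.0007] yaw_y -72.03 q [-0.4903 -0.1032  2.1325  0.0006  1.1108  0.7666]
```

>>> {"name": "drive_tool", "arguments": {
  "steps": [
    [0.1,0,0,-2,0],
    [0.2,0,0,0,0],
    [0,0,0,0,0]
  ]
}}

```text
time: 16.55
eef_pos: [0.4521, -0.127, 0.1182]
tcp_rot: [0.697, 0.122, -0.696, 0.122]
contact_force: [-0.1, 3.8, -0.7]
opening: 0.29
```

>>> {"name": "drive_tool", "arguments": {
  "steps": [
    [0.2,0,0,0,0],
    [0.2,0,0,0,0],
    [0,0,0,0,0]
  ]
}}

```text
time: 16.85
eef_pos: [0.4521, -0.1269, 0.1143]
tcp_rot: [0.696, 0.123, -0.696, 0.123]
contact_force: [-0.5, 3.5, -0.9]
opening: 0.292
```

```bash
python3 -c "
from h import *
to([.4525,-.127,.1095])"
```

```text
t 16.85 p [ 0.4521 -0.1269  0.1143] F [-0.5177  3.5415 -0.9248] T [ 0.7795 -0.0997 -0.0129] op 0.292 ydir [ 0.3414 -0.9399 -0.0001] yaw_y -70.04 q [-0.4905 -0.0936  2.1384  0.0002  1.0968  0.7318]
tool shift cm to [0.4525, -0.127, 0.1095] [ 0.4828  0.02   -0.0388]
```

It is sinking freely between the keys. Next I'll lower it the rest of the way and relieve the +y side force.

>>> {"name": "drive_tool", "arguments": {
  "steps": [
    [0.15,-0.08,0,0,0],
    [0.15,0,0,0,0],
    [0.1,0,0,0,0],
    [0,0,0,0,0]
  ]
}}

```text
time: 17.25
eef_pos: [0.4519, -0.1267, 0.1105]
tcp_rot: [0.696, 0.122, -0.696, 0.123]
contact_force: [1.6, 0.8, -2.1]
opening: 0.294
```

>>> {"name": "drive_tool", "arguments": {
  "steps": [
    [0.1,0,0,0,0],
    [0.05,0,0,0,0],
    [0,0,0,0,0]
  ]
}}

```text
time: 17.55
eef_pos: [0.4519, -0.1266, 0.1096]
tcp_rot: [-0.696, -0.122, 0.696, -0.123]
contact_force: [-0.4, 1.0, 1.4]
opening: 0.297
```

```bash
python3 -c "
from h import *
st()"
```

```text
t 17.55 p [ 0.4519 -0.1266  0.1096] F [-0.417   0.9599  1.4472] T [ 0.0569  0.0627 -0.0078] op 0.297 ydir [ 0.3419 -0.9397  0.0008] yaw_y -70.01 q [-0.4895 -0.088   2.1428 -0.0008  1.0864  0.7327]
```

Contact starts at 0.1096, against a predicted home height of 0.1095. I'll press slightly to confirm.

>>> {"name": "drive_tool", "arguments": {
  "steps": [
    [0.1,0,0,0,0],
    [0,0,0,0,0],
    [0,0,0,0,0]
  ]
}}

```text
time: 17.85
eef_pos: [0.452, -0.1266, 0.1095]
tcp_rot: [-0.696, -0.123, 0.696, -0.123]
contact_force: [-3.0, 1.5, 6.5]
opening: 0.293
```

>>> {"name": "drive_tool", "arguments": {
  "steps": [
    [0.05,0,0,0,0],
    [0,0,0,0,0],
    [0,0,0,0,0]
  ]
}}

```text
time: 18.15
eef_pos: [0.452, -0.1266, 0.1095]
tcp_rot: [-0.696, -0.123, 0.696, -0.123]
contact_force: [-3.1, 1.9, 7.2]
opening: 0.292
```

```bash
python3 -c "
from h import *
st()"
```

```text
t 18.15 p [ 0.452  -0.1266  0.1095] F [-3.1348  1.9428  7.1754] T [ 0.3035  0.6457 -0.007 ] op 0.292 ydir [ 0.3421 -0.9397  0.0006] yaw_y -70.0 q [-0.4893 -0.0874  2.1423 -0.0009  1.0865  0.7327]
```

>>> {"name": "drive_tool", "arguments": {
  "steps": [
    [-0.12,0,0,0,0],
    [0,0,0,0,0.35],
    [0,0,0,0,0.45],
    [0,0,0,0,0.6],
    [0,0,0,0,0.7],
    [0,0,0,0,0.7],
    [0,0,0,0,0.7]
  ]
}}

```text
time: 18.85
eef_pos: [0.4518, -0.1263, 0.1089]
tcp_rot: [-0.696, -0.123, 0.696, -0.123]
contact_force: [0.3, 0.4, -0.6]
opening: 0.698
```

>>> {"name": "drive_tool", "arguments": {
  "steps": [
    [-1,0,0,0,0.7],
    [-2,0,0,0,0.7],
    [-3,0,0,0,0.7],
    [-4,0,0,0,0.7],
    [-4,0,0,0,0.7],
    [-4,0,0,0,0.7],
    [0,0,0,0,0.7],
    [0,0,0,0,0.7]
  ]
}}

```text
time: 19.65
eef_pos: [0.4524, -0.1265, 0.2909]
tcp_rot: [0.697, 0.122, -0.695, 0.124]
contact_force: [0.2, -0.5, -0.0]
opening: 0.7
```

>>> {"name": "drive_tool", "arguments": {
  "steps": [
    [0,-4,0,0,0.7],
    [0,-4,0,0,0.7],
    [0,-4,0,0,0.7],
    [0,-4,0,0,0.7],
    [0,-4,0,0,0.7],
    [0,0,0,0,0.7],
    [0,0,0,0,0.7]
  ]
}}

```text
time: 20.35
eef_pos: [0.3826, 0.0622, 0.2876]
tcp_rot: [-0.696, -0.124, 0.697, -0.123]
contact_force: [0.4, 0.3, -0.9]
opening: 0.701
```

```bash
python3 - <<'E'
from h import *
st()
b=read_camera("side")["frame"][:,:,::-1];a=read_camera("top")["frame"][:,:,::-1]
cv2.imwrite("pics/f.png",np.hstack([cv2.resize(i[v:v+130,u:u+100],None,fx=4,fy=4,interpolation=cv2.INTER_CUBIC) for i,u,v in((b,165,185),(a,301,205))]))
x,y=.452,-.127
for z in(.089+.087,.103+.087):print(z,"side crop",(proj("side",[x,y,z])-[165,185])*4,"top crop",(proj("top",[x,y,z])-[301,205])*4+[400,0])
E
```

```text
t 20.35 p [0.3826 0.0622 0.2876] F [ 0.4481  0.2519 -0.8558] T [ 0.0291  0.0479 -0.0143] op 0.701 ydir [ 0.344  -0.939  -0.0005] yaw_y -69.88 q [-0.1017 -0.4544  2.1    -0.0005  1.498   1.118 ]
0.176 side crop [188.2542 132.7557] top crop [624.4479 240.0869]
0.19 side crop [185.7588 108.2463] top crop [629.8655 239.023 ]
```

View pics/f.png

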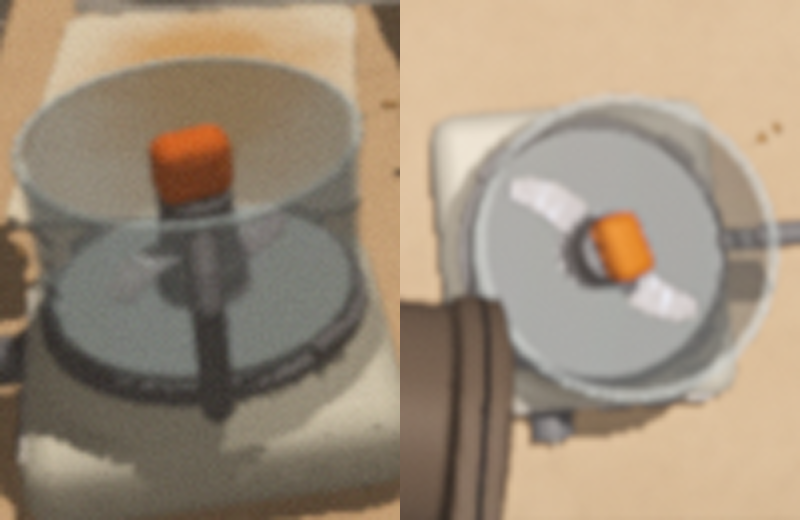

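The picture puts the grip's top face at crop (191,137) in the side view. That matches the prediction for home (188,133) and not for resting on the keys (186,108). The blade stands upright and centred in the bowl, and the gripper is clear.

```bash
python3 -c "
from plant import sign_off
print(sign_off())"
```

```text
the job is handed in; nothing more can be done
None
```

The blade is fitted, released and handed in at about 20 s on the clock; no verdict was reported. I gripped it, threaded it over the shaft, rested it on the keys and pressed with about 5–7 N. After a turn of about 12° the keyways dropped over the keys, and I lowered it to the flange, let go and moved the arm clear.

- **Seating:** the blade came to a stop within 0.1 mm of the expected height, first on the keys (0.1233 m against 0.1235 m) and then at home (0.1095 m, as expected). Pressing with 7 N at home moved it no further.
- **Forces:** the highest wrist force I read in the bowl was about 8 N; I only read it at the end of each move.
- **Final picture:** the grip is where it should be for a blade fully home, the blade is upright and centred, and the gripper is well clear. I did not compare the other objects with the start, but the arm's path kept well away from them.

**Disagreement:** the height the robot reported for its fingertips was about 38 mm lower than the cameras and a touch on the grip showed. My first attempt to grip closed on air above the blade and moved nothing. After that I took all heights relative to that touch.

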